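# Clear the job tote off the bench and hold it level

### The arm

A 7-joint arm with a two-finger parallel gripper is mounted at the origin on the work surface. World frame = base frame: x ahead of the robot, y to its left, z up, the work surface at z = 0. Lengths are in mm, angles in rad, forces in N, time in s.
With the tool pointing down it reaches from about 425 to 950 mm from the base axis. Payload 4.7 kg.
Tool frame: the origin (TCP) lies midway between the tips of the shut fingers; the grasp point (between the pads) lies 19 mm behind it; z points along the fingers, y is the direction in which the jaws open and shut (so a half turn about z gives the same grasp; the last joint's range is limited). The gripper opens to 87 mm and grips with 3 to 60 N. Pads are 19 mm wide; open, the fingers measure 117 mm over their backs; the gripper's body (75 mm by 190 mm) begins 51 mm behind the grasp point.
Start: joints at [1.091, 0.469, -0.049, 1.532, 0.024, 1.141, -0.082], TCP at [294.135, -607.564, 222.573] pointing down, gripper open.
Joint ranges: [-2.59, 2.59], [-0.33, 1.99], [-1.39, 1.29], [0.1, 2.45], [-1.04, 4.18], [0.21, 1.99], [-2.66, 2.66]. Speed limits (rad/s): [2.57, 2.57, 3.14, 3.14, 3.14, 3.14, 3.14].

### API

Orientations are given as a unit quaternion [w, x, y, z].
In Python, from rig import manip gives the robot as it stands. The module is installed in compiled form; this text tells all that it offers.
- The arm moves only by the tool jog_arm, never from a script. Its argument "deltas" is a list of rows, each an object with "linear": the shift along the world's x, y, z in m, a list of three; "turn": the turn about the world's z in degrees; "fingers": the closure, from -1 (fully open) to 1 (shut). In form: [{"linear": [x, y, z], "turn": turn, "fingers": fingers}, ...]. A call has 1 to 10 rows; each row shifts and turns the commanded pose from where the row before left it; what a row does not reach is not made up. A row lasts 1/12 s, in which the tool goes at most 41.7 mm and 7.16 degrees, less where a joint would pass 70% of its speed; a pose out of reach is approached as far as the arm can. A call is refused whole if a number of a shift passes 0.0417 or a number of a turn 7.16, either way. A call with a gripper value outside its range is refused whole. The fingers move at their own pace and stop on an object; "grip_force" is the grip in N (left out, the last holds). Time passes only in rows, so rows that do not move let the fingers close. It gives the time, the measured TCP pose, the force and the opening at its end, in the units of the state.
- manip.get_state(): the state, without advancing time (a new reading comes with each control period).
- manip.get_image(name): name is "scene" or "side" or "wrist"; returns the picture (420x560x3 uint8, blue, green, red); there is no depth.
- manip.get_calibration(name): a dict with "K" (3x3 intrinsics, pixels), "extrinsics" (4x4, takes a point from world to camera coordinates). Camera axes: x right, y up, looking along -z (the intrinsics and any distortion apply to the point x, -y, -z); pixel columns grow to the right and rows downward; lengths in mm; the calibration is good to about 2 mm. A picture is of the moment at which its call begins: read the wrist's pose just before it. get_calibration takes no time and is no camera call; for the wrist camera it gives the pose at the moment of the call.
- manip.hand_in(): hands the job in, once; it reports no verdict.
The state is a dict: "time_s": time; "joint_pos": joint angles; "qvel": joint speeds; "joint_torque": joint torques, N m; "ee_pos": TCP position; "eef_rot": TCP orientation; "ft_force": force on the tool from outside, world axes, zero at the start; "torque": the same for the moment, N m; "grip_width": finger opening in mm.
Only numpy, scipy, OpenCV 4.12 (cv2) and the standard library are available. Lean on these libraries where they do the work, as an engineer would, in place of code of your own. Each camera call takes 0.05 s, during which the arm holds its last target. There are 200 camera calls.

### The job

Take the order clipboard out of the blue job tote and lean it, clip end up, against the free end of the white key machine with its paper facing out so that I can read it, and let go of it. Then lift the tote by its orange handle, keeping it level, and hold it up steady and level, at least ten centimetres clear of the bench, with the padlock and the lock cylinder still in it, so that I can sweep underneath; finish while still holding it. Leave the brush, screwdriver, oil bottle and car key alone.

Things in the scene. Friction and masses are not known exactly. Their poses are not given: they have to be found in the camera images.
- machine: White and grey key-cutting machine, fixed, 300 (x) x 380 (y) mm. Origin: centre of its underside; z up; +x: working side (knobs, lever reach x = 224). Its free end is the upright face at y = -190: the white housing there spans x = -150..110, flat top at 115 mm height, that low from y = -190 to 0; below 45 mm height the end spans x = -150..150. Round motor cover at y 0..190 rises to 205 mm.
- machine_end (a point): Middle of the top edge of the machine's free end, at (-20, -190, 115) mm in the machine's frame; axes as the machine's, so its -y points straight out of the end face. The clipboard's back is to rest against this edge; leaning back about 17 degrees with its foot on the bench it stays by itself.
- tote: Blue open tote, 240 (x) x 152 (y) mm, walls 55 high, floor 4 thick, empty mass 0.37 kg, loose on the bench. Origin: centre of its underside; z up; x along the handle. A low web under the handle (30 mm high) divides it into a -y and a +y bay. Inside the +y wall an upright pocket (y = 64..72 mm, 132 long, 50 high) holds the clipboard.
- tote_handle: Straight orange handle of the tote, rigid, along the tote's x: 226 long x 18 wide (y) x 22 mm high. Origin: its centre, 118 mm above the tote's underside; axes as the tote's. Can be gripped anywhere along its length, best over the balance point. The standing clipboard, 68 mm beside it and 184 mm high, is in the way of a gripper coming down on it.
- clipboard: Brown order clipboard, white paper, 120 wide (y) x 180 high (z) x 5 mm thick (x), 0.13 kg. Origin: middle of its bottom edge, mid thickness; x points out of the paper side, z up the board to the clip. At the start it stands upright in the tote's pocket, 1.5 mm loose each side, foot on the tote's floor, paper towards the handle (its x along the tote's -y); it comes out straight up.
- clip (a point): Grip point at the clipboard's steel clip, at (4.5, 0, 162) mm in the clipboard's frame; axes as the clipboard's. Clip 60 wide (y) x 42 mm high (z = 141..183 mm); board and clip together are 14 mm thick (x = -2.5..11.5 mm), a good pinch from above.
- padlock: Brass padlock lying flat and loose in the tote's -y bay, 66 x 44 x 20 mm, about 0.2 kg (varies by a quarter). Origin: its middle, on its underside.
- cylinder: Brass lock cylinder lying loose in the tote's +y bay, 62 x 35 x 17 mm, about 0.16 kg (varies by a quarter). Origin: its middle, on its underside.
- brush: Bench brush lying on the bench beyond the tote, length across the bench. Leave it. Origin near its middle, on its underside.
- screwdriver: Red-handled screwdriver lying to the right of the tote. Leave it. Origin near its middle, on its underside.
- oil: Small green oil bottle, 42 mm across, 130 mm high, standing beyond the middle of the bench. Leave it. Origin: centre of its underside.
- carkey: Red-headed car key, 86 x 34 x 10 mm, lying on the bench near the robot. Leave it. Origin: its middle, on its underside.
There are look-alikes about, which are no part of the job. Of the things that look like the clipboard, take the one that is farthest to the robot's right at the start. What is shaped like the padlock but turquoise is not meant.

How it is judged:
By the outcome, as a careful person would: the job done as asked, in the order asked, and still so for the second after the job is handed in, while the arm keeps its last pose, push and grip.
It also fails if it takes over 58 s, if anything falls off the work surface, if the arm or the gripper's body presses on something with over 40 N, if the wrist force passes 120 N, or if a joint passes its speed limit or range.

## Working session

There is one attempt and no reset: what is moved stays moved. The work goes in short steps, Python scripts to look and compute and a tool call to move; the robot and the scene stay as the last step left them, time stands still between calls to the robot, and variables do not carry over. Pictures are saved under pics/ and viewed, about 8 in all and at most 12, crops included, and the job is handed in when it is done.

Besides the shell and the picture viewer there is one more tool, called after "Call:" by a JSON object that holds its "method" and its "body", one argument or row to a line. jog_arm: Moves the arm, as the interface text tells. Its arguments: {"type":"object","properties":{"deltas":{"type":"array"},"grip_force":{"type":"number"}},"required":["deltas"]}

```bash
mkdir -p pics
cat > h.py <<'E'
import numpy as np, cv2
from rig import manip
def snap(cam,name):
    im=manip.get_image(cam); cv2.imwrite(f'pics/{name}.png',im); return im
def ray(cal,u,v):
    K=np.array(cal['K']);E=np.array(cal['extrinsics'])
    d=np.linalg.solve(K,[u,v,1.]); d=np.array([d[0],-d[1],-d[2]])
    R=E[:3,:3];t=E[:3,3]
    return -R.T@t, R.T@d
def onz(cal,u,v,z):
    o,d=ray(cal,u,v); return o+d*(z-o[2])/d[2]
def proj(cal,P):
    K=np.array(cal['K']);E=np.array(cal['extrinsics'])
    p=E[:3,:3]@np.array(P,float)+E[:3,3]; q=K@np.array([p[0],-p[1],-p[2]]); return q[:2]/q[2]
def two(c1,p1,c2,p2):
    o1,d1=ray(c1,*p1);o2,d2=ray(c2,*p2)
    s=np.linalg.lstsq(np.c_[d1,-d2],o2-o1,rcond=None)[0]
    a=o1+s[0]*d1;b=o2+s[1]*d2; return (a+b)/2,np.linalg.norm(a-b)
E
python3 - <<'E'
from h import *
np.set_printoptions(precision=3,suppress=True)
s=manip.get_state(); print(s)
a=snap('scene','s0');b=snap('side','d0');c=snap('wrist','w0')
for n in('scene','side','wrist'): 
    k=manip.get_calibration(n);print(n,k, ray(k,280,210))
E
```

```text
{'time_s': 0.0, 'joint_pos': array([ 1.091,  0.469, -0.049,  1.534,  0.024,  1.141, -0.082]), 'qvel': array([ 0.001, -0.   , -0.002, -0.001, -0.001,  0.   ,  0.   ]), 'joint_torque': array([  0.   , -50.797,  -0.08 , -23.615,  -0.061,   0.038,   0.   ]), 'ee_pos': array([ 293.826, -607.032,  221.479]), 'eef_rot': array([-0.001,  0.975,  0.224, -0.   ]), 'ft_force': array([ 0.482, -0.37 , -0.726]), 'torque': array([ 0.005, -0.019, -0.05 ]), 'grip_width': 87.37862685205455}
scene {'K': array([[387.39 ,   0.   , 279.51 ],
       [  0.   , 387.39 , 212.751],
       [  0.   ,   0.   ,   1.   ]]), 'extrinsics': array([[    0.052,     0.999,    -0.002,   -79.044],
       [   -0.789,     0.043,     0.613,   391.557],
       [    0.612,    -0.03 ,     0.79 , -1491.33 ],
       [    0.   ,     0.   ,     0.   ,     1.   ]])} (array([1225.737,   17.582,  938.557]), array([-0.617,  0.032, -0.786]))
side {'K': array([[427.677,   0.   , 272.484],
       [  0.   , 427.677, 214.383],
       [  0.   ,   0.   ,   1.   ]]), 'extrinsics': array([[    0.972,    -0.237,    -0.004,  -567.25 ],
       [    0.178,     0.719,     0.672,  -232.534],
       [   -0.156,    -0.654,     0.74 , -1240.712],
       [    0.   ,     0.   ,     0.   ,     1.   ]])} (array([ 398.538, -778.539, 1072.5  ]), array([ 0.175,  0.657, -0.733]))
wrist {'K': array([[293.068,   0.   , 274.42 ],
       [  0.   , 293.068, 206.969],
       [  0.   ,   0.   ,   1.   ]]), 'extrinsics': array([[   0.436,   -0.9  ,   -0.001, -674.878],
       [   0.863,    0.418,   -0.283,   34.474],
       [   0.255,    0.123,    0.959, -391.048],
       [   0.   ,    0.   ,    0.   ,    1.   ]])} (array([ 364.037, -573.949,  384.223]), array([-0.256, -0.144, -0.956]))
```

View pics/s0.png

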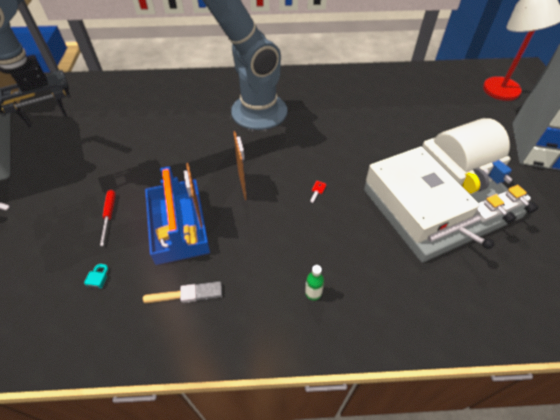

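View pics/d0.png

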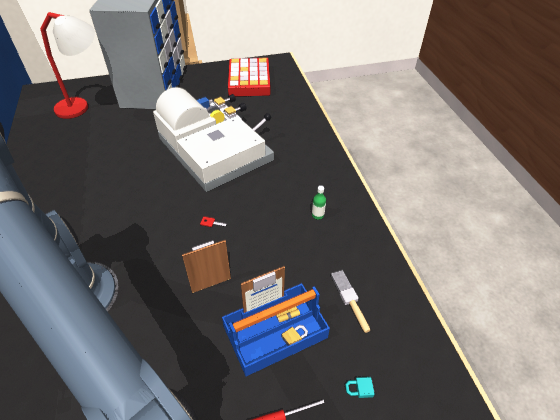

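The scene view shows the tote at about (177,220), with its clipboard at (192,195). A look-alike stands at (240,165), and the machine's free-end edge runs from about (368,165) to (416,240). In the side view the tote is at (275,325) and the machine's free end runs from about (207,180) to (270,152).

Run:
```python
from h import *
np.set_printoptions(precision=1,suppress=True)
a=cv2.imread('pics/s0.png');b=cv2.imread('pics/d0.png')
def crop(im,x,y,w,h): return cv2.resize(im[y:y+h,x:x+w],(400,300),interpolation=cv2.INTER_CUBIC)
g=np.vstack([np.hstack([crop(a,120,140,160,120),crop(b,180,240,160,120)]),np.hstack([crop(a,350,110,200,150),crop(b,140,80,160,120)])])
cv2.imwrite('pics/c1.png',g)
cs,cd=manip.get_calibration('scene'),manip.get_calibration('side')
R={}
for n,im,c,box in(('s',a,cs,(145,155,210,250)),('d',b,cd,(222,285,330,335))):
    hsv=cv2.cvtColor(im,cv2.COLOR_BGR2HSV); m=cv2.inRange(hsv,(5,170,120),(17,255,255))
    k=np.zeros_like(m);k[box[1]:box[3],box[0]:box[2]]=255;m&=k
    nn,l,st,ce=cv2.connectedComponentsWithStats(m)
    i=1+np.argmax(st[1:,4]); pts=np.argwhere(l==i)[:,::-1].astype(float)
    r=cv2.minAreaRect(pts.astype(np.float32)); print(n,st[i],r)
    bx=cv2.boxPoints(r); 
    print(bx, [onz(c,*p,118) for p in bx], onz(c,*r[0],118))
    R[n]=r[0]
print(two(cs,R['s'],cd,R['d']))
```

```text
s [162 170  14  59 264] ((168.52621459960938, 199.19651794433594), (58.81284713745117, 7.070758819580078), 82.40535736083984)
[[161.1 170.5]
 [168.1 169.6]
 [175.9 227.9]
 [168.9 228.8]] [array([ 415.3, -289.6,  118. ]), array([ 412.6, -269.5,  118. ]), array([ 625.6, -223.2,  118. ]), array([ 627.7, -241.1,  118. ])] [ 526.7 -254.4  118. ]
d [233 290  83  42 751] ((274.371826171875, 310.3517150878906), (9.358150482177734, 87.55357360839844), 66.41297149658203)
[[232.4 323.6]
 [312.6 288.5]
 [316.4 297.1]
 [236.1 332.2]] [array([ 419.3, -262.6,  118. ]), array([ 639.8, -213.8,  118. ]), array([ 641.5, -240.6,  118. ]), array([ 424.1, -287.1,  118. ])] [ 527.8 -251.8  118. ]
(array([ 527.9, -253.4,  120. ]), np.float64(1.0894036677453949))
```

View pics/c1.png

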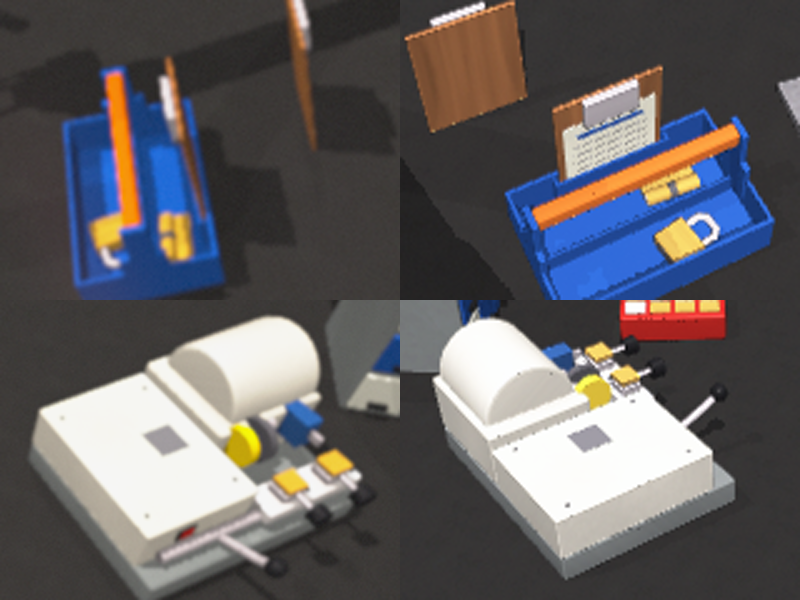

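The crops show the clipboard in its pocket with the paper facing the handle. The padlock and cylinder sit in their bays toward the far (+x) end. The machine's free-end top edge runs from about (370,165) to (425,226) in the scene view, and from (205,168) to (265,142) in the side view.

Run:
```python
from h import *
np.set_printoptions(precision=1,suppress=True)
a=cv2.imread('pics/s0.png');b=cv2.imread('pics/d0.png')
cs,cd=manip.get_calibration('scene'),manip.get_calibration('side')
for n,c,P in(('s',cs,[(370,165),(425,226)]),('d',cd,[(204.8,168),(264.8,142)])):
    q=[onz(c,*p,115) for p in P]; d=q[1]-q[0]; print(n,q,np.linalg.norm(d),np.degrees(np.arctan2(d[1],d[0])))
# white mask contour, refine
for n,im,c,box in(('s',a,cs,(355,110,550,262)),('d',b,cd,(140,80,290,190))):
    hsv=cv2.cvtColor(im,cv2.COLOR_BGR2HSV); m=cv2.inRange(hsv,(0,0,150),(180,60,255))
    k=np.zeros_like(m);k[box[1]:box[3],box[0]:box[2]]=255;m&=k
    g=cv2.cvtColor(im,cv2.COLOR_BGR2GRAY)
    if n=='s': print(g[190:246:5,395:450:5])
    else: print(g[140:185:4,195:275:5])
yaw=np.radians(12.6);C=np.array([528,-253.]);ty=np.array([-np.sin(yaw),np.cos(yaw)]);tx=np.array([ty[1],-ty[0]])
def onplane(c,u,v,off):
    o,d=ray(c,u,v); n=np.array([*ty,0]); s=(off-(o[:2]-C)@ty)/(d@n); return o+s*d
for p,off in(((264.8,281.2),56.5),((241.5,283),65.5),((285,267),65.5)):
    q=onplane(cd,*p,off); print('clip',q,(q[:2]-C)@tx)
for nm,c,p,z in(('padS',cs,(163,235),20),('padS',cs,(164.5,236),14),('cylS',cs,(190,235),15),('cylD',cd,(288,314.5),15),('padbodyD',cd,(291.5,336.5),20),('shackD',cd,(302,332),10)):
    q=onz(c,*p,z); print(nm,q,(q[:2]-C)@tx,(q[:2]-C)@ty)
```

```text
s [array([423.2, 326.7, 115. ]), array([652.4, 426.8, 115. ])] 250.07518444033337 23.602983258119323
d [array([429.9, 326.5, 115. ]), array([656.8, 413.7, 115. ])] 243.0901114549 21.018447874926142
[[246 246 246 246 246 246 246 246 246 246 246]
 [236 246 246 246 246 246 246 246 246 245 246]
 [175 244 246 246 246 246 246 245 246 245 246]
 [169 175 246 246 246 246 246 246 246 246 246]
 [170 173 178 246 246 246 246 246 246 246 246]
 [164 169 172 181 246 246 245 246 245 246 246]
 [105 168 168 170 197 246 245 245 246 245 218]
 [ 99 113 169 170 168 220 246 243 183 103  69]
 [ 62  98 134 169 168 170 159 150 150 111 156]
 [ 56  79  98 156 165 165 153 131 194 195 133]
 [ 57  54  92 103 160 154 125 111 118 115 151]
 [ 60  52  56  98 107 169 166 166 169 168 151]]
[[253 253 253 253 236 253 253 253 254 254 253 253 151 253  51  49]
 [253 253 253 253 253 253 253 253 254 254 254 254 253 189 100  55]
 [253 253 253 253 253 253 253 254 254 254 254 198 194 190 158  88]
 [253 253 253 252 252 253 253 254 254 207 200 194 194 190 150 174]
 [253 253 253 253 253 253 253 248 198 196 195 193 191 193 138 113]
 [
[... 305 characters left out ...]
49  50  51  54  53  53  53]
 [ 54 100 185 182 113 115 111  95  50  50  53  54  52  54  54  52]
 [ 52  91 129 113 110 101  50  49  51  53  54  54  52  54  53  53]]
clip [ 516.7 -197.6  173.2] 1.0766137290204092
clip [ 458.1 -201.5  192.4] -56.95815234425763
clip [ 574.3 -175.5  184.1] 62.123657177419005
padS [ 577.3 -286.3   20. ] 40.84775904010365 -43.20848528828459
padS [ 576.8 -283.4   14. ] 40.99680139639638 -40.36522857870868
cylS [ 577.9 -209.9   15. ] 58.141685056049944 31.138269763879364
cylD [ 575.2 -216.4   15. ] 54.01704491110755 25.40550830113348
padbodyD [ 566.5 -283.8   20. ] 30.830584763062426 -38.41730633924578
shackD [ 598.9 -273.3   10. ] 64.74548763750627 -35.26077607631673
```

Run:
```python
from h import *
np.set_printoptions(precision=1,suppress=True)
for n,f,c,x0,x1 in(('scene','s0',0,380,414),('side','d0',0,212,254)):
    c=manip.get_calibration(n); g=cv2.cvtColor(cv2.imread(f'pics/{f}.png'),cv2.COLOR_BGR2GRAY).astype(float)
    t=210 if n=='scene' else 222
    P=[]
    for x in range(x0,x1,2):
        y0=(165+(x-370)*61/55) if n=='scene' else 168-(x-204.8)*26/60
        ys=np.arange(int(y0)-7,int(y0)+8); col=g[ys,x]   # bright above, darker below
        i=[k for k in range(len(ys)-1) if col[k]>=t>col[k+1]]
        if i: k=i[-1]; P.append(onz(c,x,ys[k]+(col[k]-t)/(col[k]-col[k+1]),115)[:2])
    P=np.array(P); 
    vx,vy,mx,my=cv2.fitLine(P.astype(np.float32),cv2.DIST_HUBER,0,.01,.01).ravel()
    if vx<0: vx,vy=-vx,-vy
    nr=np.array([vy,-vx]); print(n,len(P),'yaw',np.degrees(np.arctan2(vy,vx)),'pt',mx,my,'res',np.std((P-[mx,my])@nr),'n.p',nr@[mx,my])
```

```text
scene 17 yaw 21.807835 pt 548.51025 373.026 res 0.171194241080681 n.p -142.56169
side 21 yaw 21.446465 pt 529.2201 368.78955 res 0.735117443710642 n.p -149.75475
```

Call:
{"method": "jog_arm", "body": {
  "deltas": [
    {"linear": [0,0,0.0417],"turn": 0,"fingers": -1},
    {"linear": [0,0.02,0.0417],"turn": 0,"fingers": -1},
    {"linear": [0.01,0.03,0.03],"turn": -2,"fingers": -1},
    {"linear": [0.01,0.03,0.02],"turn": -2,"fingers": -1},
    {"linear": [0.01,0.03,0],"turn": -2,"fingers": -1},
    {"linear": [0.01,0.03,0],"turn": -2,"fingers": -1},
    {"linear": [0.01,0.03,0],"turn": -2,"fingers": -1},
    {"linear": [0.01,0.03,0],"turn": -2,"fingers": -1},
    {"linear": [0.01,0.03,0],"turn": -1.3,"fingers": -1},
    {"linear": [0.01,0.03,0],"turn": 0,"fingers": -1}
  ]
}}

```text
time_s: 0.98
ee_pos: [373.7, -349.2, 350.3]
eef_rot: [-0.0, 0.994, 0.109, -0.0]
ft_force: [0.2, -1.3, 0.3]
grip_width: 87.1
```

Call:
{"method": "jog_arm", "body": {
  "deltas": [
    {"linear": [0.025,0.031,0],"turn": 0,"fingers": -1},
    {"linear": [0.025,0.031,0],"turn": 0,"fingers": -1},
    {"linear": [0.025,0.031,0],"turn": 0,"fingers": -1},
    {"linear": [0.025,0.031,0],"turn": 0,"fingers": -1},
    {"linear": [0.025,0.031,-0.01],"turn": 0,"fingers": -1},
    {"linear": [0,0,-0.01],"turn": 0,"fingers": -1},
    {"linear": [0,0,0],"turn": 0,"fingers": -1},
    {"linear": [0,0,0],"turn": 0,"fingers": -1}
  ]
}}

```text
time_s: 1.65
ee_pos: [497.9, -196.4, 329.7]
eef_rot: [-0.0, 0.994, 0.109, -0.001]
ft_force: [0.1, 0.0, 1.0]
grip_width: 87.1
```

Run:
```python
from h import *
np.set_printoptions(precision=4,suppress=True)
import pickle
s=manip.get_state();c=manip.get_calibration('wrist');print(s['ee_pos'],s['eef_rot'],ray(c,274,207))
a=snap('wrist','w1');pickle.dump(c,open('w1.pkl','wb'))
for P in((528,-253,129),(516,-190.6,187)): print(proj(c,P))
```

```text
[ 497.9435 -196.359   329.6857] [-0.0001  0.994   0.109  -0.0011] (array([ 574.2278, -179.8853,  492.0055]), array([-0.2786, -0.0607, -0.9585]))
[323.5546 170.8587]
[272.2897 178.3361]
```

View pics/w1.png

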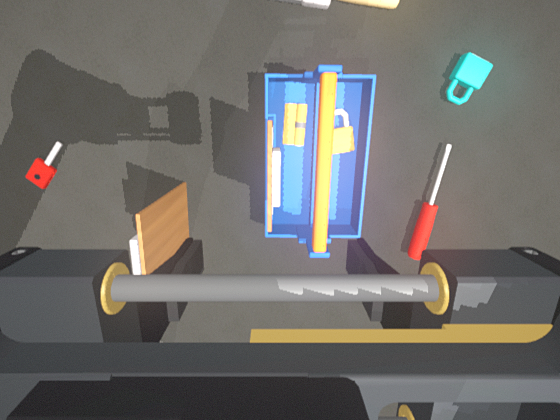

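The wrist view shows the clip as a white strip at about (277,150–208). The brown board edge is at (270,122–230), and the handle runs from (328,72) to (320,250).

Run:
```python
from h import *
import pickle
np.set_printoptions(precision=1,suppress=True)
a=cv2.imread('pics/w1.png');c=pickle.load(open('w1.pkl','rb'))
for r in(160,178,195): print(r,[tuple(int(v) for v in a[r,x]) for x in range(262,286)])
print('col270',[(y,tuple(int(v) for v in a[y,270])) for y in list(range(114,124))+list(range(226,238))])
print('col278',[(y,tuple(int(v) for v in a[y,278])) for y in list(range(144,154))+list(range(202,214))])
m=cv2.inRange(cv2.cvtColor(a,cv2.COLOR_BGR2HSV),(8,180,150),(17,255,255)); m[:, :300]=0; m[:,345:]=0
m[260:]=0
nn,l,st,ce=cv2.connectedComponentsWithStats(m); i=1+np.argmax(st[1:,4]); print(st[i])
ctr=max(cv2.findContours((l==i).astype(np.uint8),0,2)[0],key=cv2.contourArea)
for r in(90,120,160,200,235):
    xs=np.where(l[r]==i)[0]; print(r,xs[0],xs[-1],onz(c,xs[0],r,129),onz(c,xs[-1]+1,r,129))
```

```text
160 [(114, 105, 115), (110, 107, 114), (130, 110, 113), (205, 140, 104), (251, 166, 131), (174, 181, 232), (164, 233, 255), (165, 230, 255), (167, 233, 255), (189, 239, 255), (255, 254, 255), (255, 255, 255), (255, 255, 255), (255, 255, 255), (255, 255, 255), (255, 255, 255), (255, 255, 255), (255, 255, 255), (255, 255, 255), (245, 172, 138), (245, 160, 117), (255, 179, 128), (255, 215, 141), (255, 215, 143)]
178 [(119, 105, 113), (119, 109, 114), (133, 109, 111), (207, 141, 103), (250, 164, 129), (178, 183, 236), (164, 231, 255), (169, 229, 255), (167, 227, 255), (189, 229, 255), (255, 255, 255), (255, 255, 255), (255, 255, 255), (255, 255, 255), (255, 255, 255), (255, 255, 255), (255, 255, 255), (255, 255, 255), (242, 213, 211), (242, 157, 107), (246, 162, 114), (255, 176, 123), (255, 214, 139), (255, 215, 139)]
195 [(120, 106, 112), (117, 105, 110), (131, 106, 107), (208, 140, 101), (251, 164, 138), (180, 191, 248), (175, 244, 255), (175, 241, 255), (170, 233, 255), (179, 197, 249), (255, 255, 255), (255, 255, 255), (255, 255, 255), (255, 255, 255), (255, 255, 255), (255, 255, 255
[... 727 characters left out ...]
 (146, (226, 156, 123)), (147, (195, 161, 160)), (148, (185, 188, 200)), (149, (197, 200, 210)), (150, (209, 209, 219)), (151, (255, 255, 255)), (152, (255, 255, 255)), (153, (255, 255, 255)), (202, (255, 255, 255)), (203, (255, 255, 255)), (204, (255, 255, 255)), (205, (255, 255, 255)), (206, (255, 255, 255)), (207, (243, 173, 147)), (208, (232, 145, 89)), (209, (230, 147, 96)), (210, (232, 151, 100)), (211, (232, 151, 100)), (212, (232, 150, 101)), (213, (231, 152, 103))]Traceback (most recent call last):
  File "<stdin>", line 10, in <module>
    return _wrapfunc(a, 'argmax', axis=axis, out=out, **kwds)
    return bound(*args, **kwds)
ValueError: attempt to get argmax of an empty sequence
```

Call:
{"method": "jog_arm", "body": {
  "deltas": [
    {"linear": [0.009,0.0022,-0.03],"turn": 0,"fingers": -1},
    {"linear": [0.009,0.0022,-0.03],"turn": 0,"fingers": -1},
    {"linear": [0,0,-0.03],"turn": 0,"fingers": -1},
    {"linear": [0,0,-0.03],"turn": 0,"fingers": -1},
    {"linear": [0,0,-0.025],"turn": 0,"fingers": -1},
    {"linear": [0,0,-0.02],"turn": 0,"fingers": -1},
    {"linear": [0,0,-0.015],"turn": 0,"fingers": -1},
    {"linear": [0,0,-0.003],"turn": 0,"fingers": -1},
    {"linear": [0,0,0],"turn": 0,"fingers": -1}
  ]
}}

```text
time_s: 2.45
ee_pos: [515.8, -193.0, 147.2]
eef_rot: [0.0, 0.994, 0.108, -0.001]
ft_force: [0.6, -0.2, -0.3]
grip_width: 87.0
```

Call:
{"method": "jog_arm", "body": {
  "deltas": [
    {"linear": [0,0,0],"turn": 0,"fingers": 1},
    {"linear": [0,0,0],"turn": 0,"fingers": 1},
    {"linear": [0,0,0],"turn": 0,"fingers": 1},
    {"linear": [0,0,0],"turn": 0,"fingers": 1},
    {"linear": [0,0,0],"turn": 0,"fingers": 1},
    {"linear": [0,0,0],"turn": 0,"fingers": 1},
    {"linear": [0,0,0],"turn": 0,"fingers": 1},
    {"linear": [0,0,0],"turn": 0,"fingers": 1},
    {"linear": [0,0,0],"turn": 0,"fingers": 1},
    {"linear": [0,0,0],"turn": 0,"fingers": 1}
  ],
  "grip_force": 30
}}

```text
time_s: 3.28
ee_pos: [516.7, -191.4, 147.4]
eef_rot: [-0.0, 0.994, 0.109, -0.0]
ft_force: [-0.2, -0.1, 0.3]
grip_width: 28.1
```

Call:
{"method": "jog_arm", "body": {
  "deltas": [
    {"linear": [0,0,0],"turn": 0,"fingers": 1},
    {"linear": [0,0,0],"turn": 0,"fingers": 1},
    {"linear": [0,0,0],"turn": 0,"fingers": 1},
    {"linear": [0,0,0],"turn": 0,"fingers": 1},
    {"linear": [0,0,0],"turn": 0,"fingers": 1},
    {"linear": [0,0,0],"turn": 0,"fingers": 1}
  ]
}}

```text
time_s: 3.78
ee_pos: [516.7, -191.3, 147.5]
eef_rot: [-0.0, 0.994, 0.109, -0.0]
ft_force: [-0.5, 0.6, -0.5]
grip_width: 14.2
```

Call:
{"method": "jog_arm", "body": {
  "deltas": [
    {"linear": [0,0,0.002],"turn": 0,"fingers": 1},
    {"linear": [0,0,0.004],"turn": 0,"fingers": 1},
    {"linear": [0,0,0.006],"turn": 0,"fingers": 1},
    {"linear": [0,0,0.008],"turn": 0,"fingers": 1}
  ]
}}

```text
time_s: 4.12
ee_pos: [516.4, -191.5, 167.7]
eef_rot: [-0.0, 0.994, 0.109, -0.0]
ft_force: [0.9, -1.0, -1.8]
grip_width: 13.7
```

Call:
{"method": "jog_arm", "body": {
  "deltas": [
    {"linear": [0,0,0.012],"turn": 0,"fingers": 1},
    {"linear": [0,0,0.02],"turn": 0,"fingers": 1},
    {"linear": [0,0,0.025],"turn": 0,"fingers": 1},
    {"linear": [0,0,0.03],"turn": 0,"fingers": 1},
    {"linear": [0,0,0.03],"turn": 0,"fingers": 1},
    {"linear": [0,0,0.03],"turn": 0,"fingers": 1},
    {"linear": [0,0.005,0.025],"turn": 0,"fingers": 1},
    {"linear": [0,0.015,0.01],"turn": 0,"fingers": 1},
    {"linear": [0.003,0.025,0],"turn": 0.6,"fingers": 1},
    {"linear": [0.003,0.03,0],"turn": 0.6,"fingers": 1}
  ]
}}

```text
time_s: 4.95
ee_pos: [522.5, -116.3, 350.2]
eef_rot: [0.0, 0.993, 0.118, 0.001]
ft_force: [0.4, 1.0, -1.9]
grip_width: 13.6
```

Call:
{"method": "jog_arm", "body": {
  "deltas": [
    {"linear": [0.003,0.035,0],"turn": 0.8,"fingers": 1},
    {"linear": [0.003,0.035,0],"turn": 0.8,"fingers": 1},
    {"linear": [0.003,0.035,0],"turn": 0.8,"fingers": 1},
    {"linear": [0.003,0.035,0],"turn": 0.8,"fingers": 1},
    {"linear": [0.003,0.035,0],"turn": 0.8,"fingers": 1},
    {"linear": [0.003,0.035,0],"turn": 0.8,"fingers": 1},
    {"linear": [0.003,0.035,0],"turn": 0.8,"fingers": 1},
    {"linear": [0.003,0.035,0],"turn": 0.8,"fingers": 1},
    {"linear": [0.003,0.035,0],"turn": 0.8,"fingers": 1},
    {"linear": [0.003,0.03,0],"turn": 0.7,"fingers": 1}
  ]
}}

```text
time_s: 5.78
ee_pos: [551.0, 232.2, 349.1]
eef_rot: [-0.0, 0.982, 0.189, -0.001]
ft_force: [-0.3, -0.4, -0.6]
grip_width: 13.6
```

Call:
{"method": "jog_arm", "body": {
  "deltas": [
    {"linear": [0.003,0.03,0],"turn": 0,"fingers": 1},
    {"linear": [0.001,0.025,0],"turn": 0,"fingers": 1},
    {"linear": [0,0.02,0],"turn": 0,"fingers": 1},
    {"linear": [0,0.014,0],"turn": 0,"fingers": 1},
    {"linear": [0,0.01,0],"turn": 0,"fingers": 1},
    {"linear": [0,0,0],"turn": 0,"fingers": 1},
    {"linear": [0,0,0],"turn": 0,"fingers": 1}
  ]
}}

```text
time_s: 6.37
ee_pos: [556.5, 327.1, 349.2]
eef_rot: [0.001, 0.982, 0.188, -0.0]
ft_force: [0.7, -1.4, -1.1]
grip_width: 13.4
```

Run:
```python
from h import *
np.set_printoptions(precision=4,suppress=True)
import pickle
s=manip.get_state();c=manip.get_calibration('wrist');print(s['ee_pos'],s['eef_rot'],s['ft_force'],s['grip_width'])
a=snap('wrist','w2');pickle.dump(c,open('w2.pkl','wb'));b=snap('side','d2');e=snap('scene','s2')
for P in((423,326,115),(541,371.5,115),(660,418,115)): print(proj(c,P))
cv2.imwrite('pics/c2.png',np.hstack([cv2.resize(a,(460,345)),cv2.resize(b[60:375,130:430],(330,345))]))
```

```text
[556.5371 327.0995 349.2265] [ 0.0005  0.9822  0.1876 -0.0003] [ 0.6993 -1.3935 -1.0867] 13.379365732001784
[241.5508 261.5046]
[239.4898 177.9222]
[236.5372  76.8231]
```

View pics/c2.png

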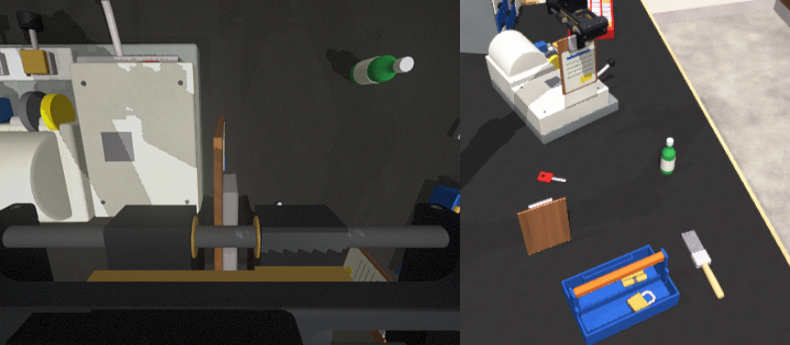

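The wrist view shows the machine's free-end edge just left of the hanging board, roughly column 235–245 at full resolution. In the side view the board hangs with its paper facing out, and the tote, padlock and cylinder look undisturbed.

Run:
```python
from h import *
import pickle
np.set_printoptions(precision=1,suppress=True)
a=cv2.imread('pics/w2.png');c=pickle.load(open('w2.pkl','rb'));g=cv2.cvtColor(a,cv2.COLOR_BGR2GRAY)
for r in(75,85,100,120,140,160,180,200,230): print(r,g[r,224:262])
print('col200',g[60:95,215])
print('E proj rows:',[proj(c,np.array([541,371.5,z])+t*np.array([.93,.368,0])).tolist() for z,t in((115,0),(115,80),(45,0),(0,0))])
```

```text
75 [123 141 142 143 147 148 146 148 149 150 150 153 151 149 145 136 102  81
  77  55  46  46  47  54  52  52  54  48  49  45  55  48  52  57  55  49
  50  51]
85 [178 198 201 219 219 217 218 218 217 214 196 130 126 129 130 132 124  84
  79  65  56  49  49  48  56  49  56  49  51  55  50  52  51  53  56  49
  52  53]
100 [179 175 175 180 219 219 218 217 218 218 215 170 131 129 131 133 129 107
  84  80  55  55  55  49  57  50  56  50  54  51  49  55  54  54  51  54
  52  53]
120 [177 178 180 178 181 183 180 181 181 177 164 150 109 133 133 133 134 133
  87  82  76  54  52  57  61  54  56  56  54  59  57  54  55  59  57  59
  57  56]
140 [179 180 181 183 181 184 182 183 182 183 181 166 152 106 137 137 135 133
 125  85  82  67  58  62  60  58  60  59  64  61  56  56  59  59  57  59
  59  57]
160 [183 183 182 183 183 182 183 183 183 184 183 178 165 148 101 136 137 134
 133 117  89  86  64  61  59  62  59  63  60  60  62  61  59  54  61  62
  61  61]
180 [178 182 181 183 183 181 182 183 182 183 181 180 174 164 139 127 135 136
 137 132 108  91  80  64  62  65  64  64  64  62  60  62  59  60  61  70
  96 104]
200 [220 219 221 221 218 181 177 175 179 178 177 180 179 171 156 131 136 138
 137 133 131  98  89  75  70  63  67  67  66  63  63  64  68  66  60  65
  87  91]
230 [218 218 218 217 218 219 218 218 217 218 218 218 217 218 219 217 198 136
 130 134 133 131  97  90  75  68  70  70  71  71  71  68  69  66  64  65
  80  92]
col200 [152 150 149 150 153 153 150 135 146 169 181 172 154 145 137 134 175 184
 173 170 171 172 174 174 174 175 175 175 175 173 176 174 175 174 174]
E proj rows: [[239.48980181995182, 177.92221173113273], [237.44189696911997, 116.86907503312977], [244.4187652894405, 169.6689080274963], [246.90502055567606, 165.5057974822408]]
```

Call:
{"method": "jog_arm", "body": {
  "deltas": [
    {"linear": [-0.0012,0.003,-0.015],"turn": 0.4,"fingers": 1},
    {"linear": [-0.0012,0.003,-0.025],"turn": 0,"fingers": 1},
    {"linear": [0,0,-0.03],"turn": 0,"fingers": 1},
    {"linear": [0,0,-0.03],"turn": 0,"fingers": 1},
    {"linear": [0,0,-0.03],"turn": 0,"fingers": 1},
    {"linear": [0,0,-0.03],"turn": 0,"fingers": 1},
    {"linear": [0,0,-0.02],"turn": 0,"fingers": 1},
    {"linear": [0,0,-0.015],"turn": 0,"fingers": 1},
    {"linear": [0,0,-0.006],"turn": 0,"fingers": 1},
    {"linear": [0,0,-0.002],"turn": 0,"fingers": 1}
  ]
}}

```text
time_s: 7.35
ee_pos: [554.4, 331.9, 145.4]
eef_rot: [0.001, 0.982, 0.19, -0.001]
ft_force: [-0.5, -0.1, -1.0]
grip_width: 13.7
```

Call:
{"method": "jog_arm", "body": {
  "deltas": [
    {"linear": [0,0,-0.001],"turn": 0,"fingers": 1},
    {"linear": [0,0,-0.0007],"turn": 0,"fingers": 1},
    {"linear": [0,0,0],"turn": 0,"fingers": 1},
    {"linear": [0,0,0],"turn": 0,"fingers": 1}
  ]
}}

```text
time_s: 7.68
ee_pos: [554.8, 333.9, 146.0]
eef_rot: [-0.0, 0.982, 0.191, 0.001]
ft_force: [0.8, 0.0, -1.4]
grip_width: 14.3
```

Call:
{"method": "jog_arm", "body": {
  "deltas": [
    {"linear": [0,0,-0.001],"turn": 0,"fingers": 1},
    {"linear": [0,0,-0.001],"turn": 0,"fingers": 1},
    {"linear": [0,0,0],"turn": 0,"fingers": 1}
  ]
}}

```text
time_s: 7.93
ee_pos: [554.7, 333.8, 143.5]
eef_rot: [-0.0, 0.982, 0.191, 0.001]
ft_force: [0.3, -0.3, 2.1]
grip_width: 13.9
```

Run:
```python
from h import *
np.set_printoptions(precision=2,suppress=True)
s=manip.get_state();print(s['ee_pos'],s['ft_force'])
```

```text
[554.73 333.81 143.51] [ 0.33 -0.29  2.06]
```

Call:
{"method": "jog_arm", "body": {
  "deltas": [
    {"linear": [0,0,0],"turn": 0,"fingers": 0.3},
    {"linear": [0,0,0],"turn": 0,"fingers": 0.3},
    {"linear": [0,0,0],"turn": 0,"fingers": 0.3},
    {"linear": [0,0,0],"turn": 0,"fingers": 0.3},
    {"linear": [0,0,0],"turn": 0,"fingers": 0.3}
  ]
}}

```text
time_s: 8.35
ee_pos: [554.2, 333.5, 142.7]
eef_rot: [0.0, 0.982, 0.191, -0.0]
ft_force: [-0.1, -0.4, 0.2]
grip_width: 29.9
```

Call:
{"method": "jog_arm", "body": {
  "deltas": [
    {"linear": [-0.0008,0.0019,0],"turn": 0,"fingers": 0.3},
    {"linear": [-0.0011,0.0028,0],"turn": 0,"fingers": 0.3},
    {"linear": [-0.0011,0.0028,0],"turn": 0,"fingers": 0.3},
    {"linear": [-0.0011,0.0028,0],"turn": 0,"fingers": 0.3},
    {"linear": [-0.0011,0.0028,0],"turn": 0,"fingers": 0.3},
    {"linear": [-0.0011,0.0028,0],"turn": 0,"fingers": 0.3}
  ]
}}

```text
time_s: 8.85
ee_pos: [547.8, 349.9, 142.8]
eef_rot: [-0.0, 0.982, 0.191, 0.0]
ft_force: [1.1, -0.0, 0.2]
grip_width: 30.4
```

Run:
```python
from h import *
np.set_printoptions(precision=2,suppress=True)
s=manip.get_state();print(s['ee_pos'],s['ft_force'],s['grip_width'])
a=snap('wrist','w3');b=snap('side','d3');e=snap('scene','s3')
cv2.imwrite('pics/c3.png',np.hstack([cv2.resize(b[60:200,140:300],(400,350)),cv2.resize(e[100:260,340:520],(394,350))]))
```

```text
[547.76 349.94 142.81] [ 1.07 -0.04  0.17] 30.44741414944251
```

View pics/c3.png

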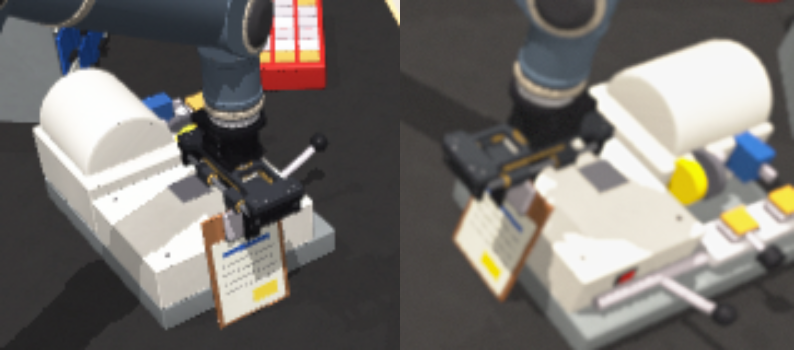

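The side view (left) shows the board standing on its foot, tilted a little back between the open fingers, with the paper out and the foot clear of the machine. The tilt is following the gripper as intended, so I'll keep going.

Call:
{"method": "jog_arm", "body": {
  "deltas": [
    {"linear": [-0.0011,0.0028,0],"turn": 0,"fingers": 0.3},
    {"linear": [-0.0011,0.0028,0],"turn": 0,"fingers": 0.3},
    {"linear": [-0.0011,0.0028,0],"turn": 0,"fingers": 0.3},
    {"linear": [-0.0011,0.0028,0],"turn": 0,"fingers": 0.3},
    {"linear": [-0.0011,0.0028,0],"turn": 0,"fingers": 0.3},
    {"linear": [-0.0011,0.0028,0],"turn": 0,"fingers": 0.3},
    {"linear": [-0.0011,0.0028,0],"turn": 0,"fingers": 0.3},
    {"linear": [-0.0011,0.0028,0],"turn": 0,"fingers": 0.3},
    {"linear": [-0.0011,0.0028,0],"turn": 0,"fingers": 0.3},
    {"linear": [0,0,0],"turn": 0,"fingers": 0.3}
  ]
}}

```text
time_s: 9.83
ee_pos: [537.6, 375.5, 142.8]
eef_rot: [-0.0, 0.981, 0.192, -0.0]
ft_force: [-0.0, 0.2, 0.7]
grip_width: 30.5
```

Run:
```python
from h import *
np.set_printoptions(precision=2,suppress=True)
s=manip.get_state();print(s['ee_pos'],s['ft_force'],s['grip_width'])
b=snap('side','d4');e=snap('scene','s4')
cv2.imwrite('pics/c4.png',np.hstack([cv2.resize(b[60:200,140:300],(400,350)),cv2.resize(e[100:260,340:520],(394,350))]))
```

```text
[537.58 375.55 142.83] [-0.03  0.19  0.74] 30.51399684249541
```

View pics/c4.png

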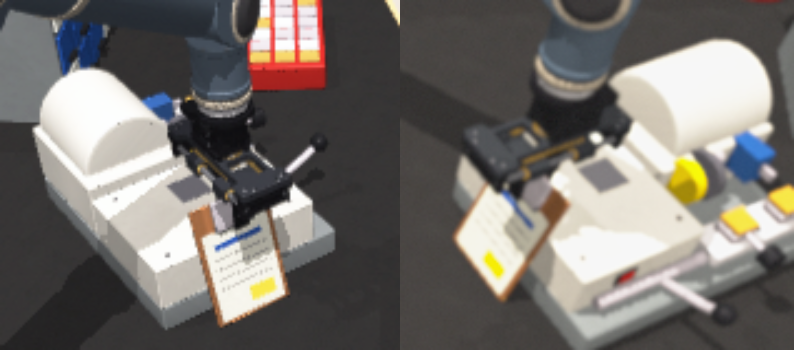

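The board now leans back on the machine edge with its foot unmoved and the paper facing out. I'll open the gripper and go straight up.

Call:
{"method": "jog_arm", "body": {
  "deltas": [
    {"linear": [0,0,0],"turn": 0,"fingers": -0.4},
    {"linear": [0,0,0],"turn": 0,"fingers": -0.4},
    {"linear": [0,0,0],"turn": 0,"fingers": -0.4},
    {"linear": [0,0,0],"turn": 0,"fingers": -0.4},
    {"linear": [0,0,0],"turn": 0,"fingers": -0.4},
    {"linear": [0,0,0.005],"turn": 0,"fingers": -0.4},
    {"linear": [0,0,0.015],"turn": 0,"fingers": -0.4},
    {"linear": [0,0,0.03],"turn": 0,"fingers": -0.4},
    {"linear": [0,0,0.04],"turn": 0,"fingers": -0.4},
    {"linear": [0,0,0.04],"turn": 0,"fingers": -0.4}
  ]
}}

```text
time_s: 10.77
ee_pos: [537.5, 374.1, 273.8]
eef_rot: [0.0, 0.982, 0.191, -0.001]
ft_force: [1.2, 1.6, 0.8]
grip_width: 61.2
```

Call:
{"method": "jog_arm", "body": {
  "deltas": [
    {"linear": [0,-0.02,0.03],"turn": 0,"fingers": -1},
    {"linear": [0,-0.035,0.02],"turn": -1,"fingers": -1},
    {"linear": [0,-0.038,0.01],"turn": -1,"fingers": -1},
    {"linear": [0,-0.038,0],"turn": -1,"fingers": -1},
    {"linear": [0,-0.038,0],"turn": -1,"fingers": -1},
    {"linear": [0,-0.038,0],"turn": -1,"fingers": -1},
    {"linear": [0,-0.038,0],"turn": -1,"fingers": -1},
    {"linear": [0,-0.038,0],"turn": -1,"fingers": -1},
    {"linear": [0,-0.038,0],"turn": -1,"fingers": -1},
    {"linear": [0,-0.038,0],"turn": -1,"fingers": -1}
  ]
}}

```text
time_s: 11.6
ee_pos: [537.7, 13.9, 333.5]
eef_rot: [0.0, 0.994, 0.113, 0.001]
ft_force: [0.2, -0.5, 1.2]
grip_width: 86.9
```

Call:
{"method": "jog_arm", "body": {
  "deltas": [
    {"linear": [0,-0.038,0],"turn": -0.6,"fingers": -1},
    {"linear": [0,-0.038,0],"turn": 0,"fingers": -1},
    {"linear": [0,-0.038,0],"turn": 0,"fingers": -1},
    {"linear": [0,-0.038,0],"turn": 0,"fingers": -1},
    {"linear": [0,-0.038,0],"turn": 0,"fingers": -1},
    {"linear": [0,-0.035,0],"turn": 0,"fingers": -1},
    {"linear": [0,-0.025,0],"turn": 0,"fingers": -1},
    {"linear": [0,-0.015,0],"turn": 0,"fingers": -1},
    {"linear": [0,0,0],"turn": 0,"fingers": -1},
    {"linear": [0,0,0],"turn": 0,"fingers": -1}
  ]
}}

```text
time_s: 12.43
ee_pos: [538.2, -248.5, 332.8]
eef_rot: [-0.001, 0.994, 0.108, 0.0]
ft_force: [-0.5, 0.3, 0.3]
grip_width: 87.1
```

Run:
```python
from h import *
np.set_printoptions(precision=4,suppress=True)
import pickle
s=manip.get_state();c=manip.get_calibration('wrist');print(s['ee_pos'],s['eef_rot'],s['ft_force'],s['grip_width'])
a=snap('wrist','w5');pickle.dump(c,open('w5.pkl','wb'));b=snap('side','d5');e=snap('scene','s5')
cv2.imwrite('pics/c5.png',np.hstack([np.vstack([cv2.resize(b[60:200,140:300],(314,275)),cv2.resize(e[100:260,340:520],(314,275))]),cv2.resize(a[0:300],(480,257)).copy() if 0 else cv2.copyMakeBorder(cv2.resize(a[0:320,120:480],(480,427)),0,123,0,0,0)]))
```

```text
[ 538.2139 -248.5186  332.7941] [-0.0006  0.9941  0.1083  0.0001] [-0.5391  0.3462  0.2923] 87.07001486926859
```

View pics/c5.png

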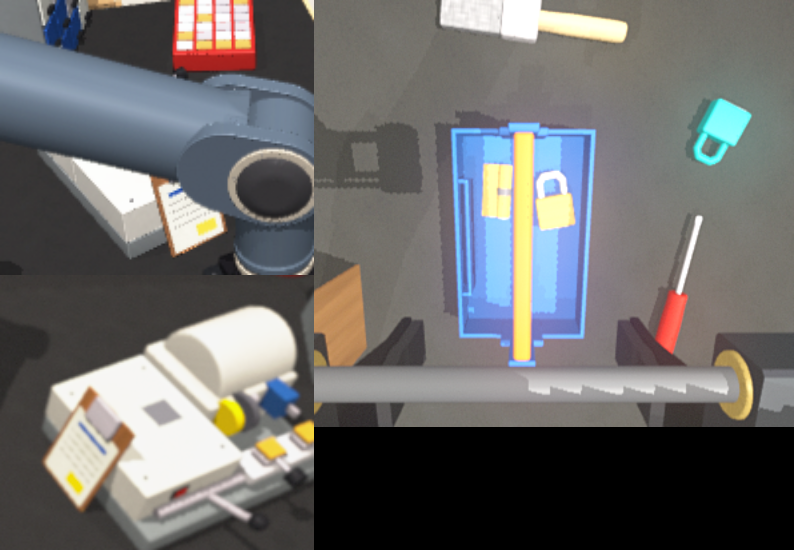

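The clipboard leans on the free end with its clip up and paper out (lower-left crop), and it is free of the hand. In the wrist view the handle runs from about (277,97) to (275,271), with the cylinder at (257,144) and the padlock at (300,154).

Run:
```python
from h import *
import pickle
np.set_printoptions(precision=1,suppress=True)
a=cv2.imread('pics/w5.png');c=pickle.load(open('w5.pkl','rb'))
e1,e2=onz(c,277.8,97.5,129),onz(c,275.8,271.5,129); d=e1-e2
C=((e1+e2)/2)[:2]; L=np.linalg.norm(d); tx=d[:2]/L; ty=np.array([-tx[1],tx[0]])
print('handle',C,'len',L,'yaw',np.degrees(np.arctan2(d[1],d[0])))
for n,p,z in(('cyl',(257.3,144),16),('pad',(300.3,155),16),('inner floor +x',(277,101),55),('rim -x',(275,251),55)):
    q=onz(c,*p,z)[:2]; print(n,q,(q-C)@tx,(q-C)@ty)
g=a[170]; print([tuple(int(v) for v in g[x]) for x in range(264,290)])
```

```text
handle [ 529. -254.] len 227.7032850062894 yaw 11.915548611345502
cyl [ 573.1 -213.1] 51.584591028781595 30.904720866127327
pad [ 571.  -284.7] 34.73618749721775 -38.63395610481821
inner floor +x [ 640.9 -230.1] 114.45972080168426 0.34930867815084005
rim -x [ 414.2 -277.3] -117.14425295880416 0.9710010925315055
[(255, 212, 157), (255, 214, 160), (255, 213, 159), (255, 194, 154), (252, 168, 146), (221, 163, 202), (130, 192, 255), (119, 222, 255), (129, 241, 255), (132, 248, 255), (133, 246, 255), (133, 247, 255), (139, 249, 255), (137, 250, 255), (141, 253, 255), (138, 253, 255), (143, 255, 255), (135, 249, 255), (125, 236, 255), (201, 210, 255), (255, 206, 199), (255, 208, 154), (255, 209, 161), (255, 207, 158), (255, 198, 170), (223, 218, 252)]
```

Call:
{"method": "jog_arm", "body": {
  "deltas": [
    {"linear": [0.006,-0.0007,-0.02],"turn": 0,"fingers": -1},
    {"linear": [0.005,-0.0006,-0.03],"turn": 0,"fingers": -1},
    {"linear": [0,0,-0.035],"turn": 0,"fingers": -1},
    {"linear": [0,0,-0.035],"turn": 0,"fingers": -1},
    {"linear": [0,0,-0.035],"turn": 0,"fingers": -1},
    {"linear": [0,0,-0.03],"turn": 0,"fingers": -1},
    {"linear": [0,0,-0.025],"turn": 0,"fingers": -1},
    {"linear": [0,0,-0.015],"turn": 0,"fingers": -1},
    {"linear": [0,0,-0.009],"turn": 0,"fingers": -1},
    {"linear": [0,0,0],"turn": 0,"fingers": -1}
  ]
}}

```text
time_s: 13.42
ee_pos: [548.4, -248.6, 97.1]
eef_rot: [-0.001, 0.994, 0.109, -0.001]
ft_force: [-0.1, 0.1, 0.5]
grip_width: 87.2
```

Call:
{"method": "jog_arm", "body": {
  "deltas": [
    {"linear": [0,0,0],"turn": 0,"fingers": 1},
    {"linear": [0,0,0],"turn": 0,"fingers": 1},
    {"linear": [0,0,0],"turn": 0,"fingers": 1},
    {"linear": [0,0,0],"turn": 0,"fingers": 1},
    {"linear": [0,0,0],"turn": 0,"fingers": 1},
    {"linear": [0,0,0],"turn": 0,"fingers": 1},
    {"linear": [0,0,0],"turn": 0,"fingers": 1},
    {"linear": [0,0,0],"turn": 0,"fingers": 1},
    {"linear": [0,0,0],"turn": 0,"fingers": 1},
    {"linear": [0,0,0],"turn": 0,"fingers": 1}
  ],
  "grip_force": 55
}}

```text
time_s: 14.25
ee_pos: [549.0, -250.7, 98.8]
eef_rot: [0.0, 0.994, 0.108, -0.0]
ft_force: [-0.1, -0.3, -0.5]
grip_width: 28.4
```

Call:
{"method": "jog_arm", "body": {
  "deltas": [
    {"linear": [0,0,0],"turn": 0,"fingers": 1},
    {"linear": [0,0,0],"turn": 0,"fingers": 1},
    {"linear": [0,0,0],"turn": 0,"fingers": 1},
    {"linear": [0,0,0],"turn": 0,"fingers": 1},
    {"linear": [0,0,0],"turn": 0,"fingers": 1},
    {"linear": [0,0,0],"turn": 0,"fingers": 1}
  ]
}}

```text
time_s: 14.75
ee_pos: [548.9, -249.6, 98.7]
eef_rot: [-0.001, 0.994, 0.109, -0.0]
ft_force: [-1.7, 4.4, 1.8]
grip_width: 17.2
```

Gripped. I'll try a slow lift of about 30 mm and check whether the tote stays level.

Call:
{"method": "jog_arm", "body": {
  "deltas": [
    {"linear": [0,0,0.001],"turn": 0,"fingers": 1},
    {"linear": [0,0,0.002],"turn": 0,"fingers": 1},
    {"linear": [0,0,0.003],"turn": 0,"fingers": 1},
    {"linear": [0,0,0.004],"turn": 0,"fingers": 1},
    {"linear": [0,0,0.005],"turn": 0,"fingers": 1},
    {"linear": [0,0,0.005],"turn": 0,"fingers": 1},
    {"linear": [0,0,0.005],"turn": 0,"fingers": 1},
    {"linear": [0,0,0.003],"turn": 0,"fingers": 1},
    {"linear": [0,0,0.002],"turn": 0,"fingers": 1},
    {"linear": [0,0,0],"turn": 0,"fingers": 1}
  ]
}}

```text
time_s: 15.58
ee_pos: [549.4, -250.8, 129.5]
eef_rot: [0.0, 0.994, 0.108, 0.001]
ft_force: [0.1, -0.2, -8.1]
grip_width: 17.5
```

Run:
```python
from h import *
np.set_printoptions(precision=3,suppress=True)
F=[];T=[]
for k in range(4):
    if k: im=manip.get_image('scene')
    s=manip.get_state();F.append(s['ft_force']);T.append(s['torque'])
print(s['ee_pos'],np.mean(F,0),np.mean(T,0),s['grip_width'])
b=snap('side','d6');e=snap('scene','s6');w=snap('wrist','w6')
cv2.imwrite('pics/c6.png',np.hstack([cv2.resize(b[230:390,180:370],(400,337)),cv2.resize(e[110:270,120:300],(379,337))]))
```

```text
[ 548.855 -250.609  128.578] [-0.157  0.003 -7.967] [ 0.019  0.004 -0.025] 17.275587281927347
```

View pics/c6.png

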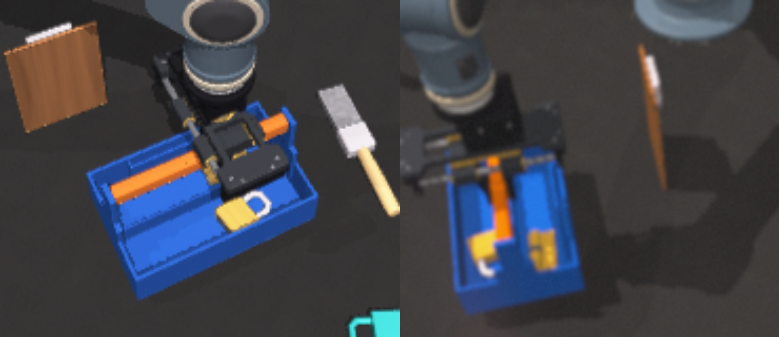

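The tote is off the bench with the padlock and cylinder still in place. The wrist moment is near zero (about 0.02 N·m under 8 N), so it is balanced. I'll lift further.

Call:
{"method": "jog_arm", "body": {
  "deltas": [
    {"linear": [0,0,0.003],"turn": 0,"fingers": 1},
    {"linear": [0,0,0.006],"turn": 0,"fingers": 1},
    {"linear": [0,0,0.01],"turn": 0,"fingers": 1},
    {"linear": [0,0,0.014],"turn": 0,"fingers": 1},
    {"linear": [0,0,0.016],"turn": 0,"fingers": 1},
    {"linear": [0,0,0.016],"turn": 0,"fingers": 1},
    {"linear": [0,0,0.016],"turn": 0,"fingers": 1},
    {"linear": [0,0,0.016],"turn": 0,"fingers": 1},
    {"linear": [0,0,0.012],"turn": 0,"fingers": 1},
    {"linear": [0,0,0.007],"turn": 0,"fingers": 1}
  ]
}}

```text
time_s: 16.72
ee_pos: [550.0, -250.9, 247.5]
eef_rot: [0.001, 0.994, 0.108, 0.002]
ft_force: [0.4, -0.6, -7.5]
grip_width: 17.1
```

Call:
{"method": "jog_arm", "body": {
  "deltas": [
    {"linear": [0,0,0.004],"turn": 0,"fingers": 1},
    {"linear": [0,0,0.002],"turn": 0,"fingers": 1},
    {"linear": [0,0,0],"turn": 0,"fingers": 1},
    {"linear": [0,0,0],"turn": 0,"fingers": 1},
    {"linear": [0,0,0],"turn": 0,"fingers": 1},
    {"linear": [0,0,0],"turn": 0,"fingers": 1},
    {"linear": [0,0,0],"turn": 0,"fingers": 1},
    {"linear": [0,0,0],"turn": 0,"fingers": 1}
  ]
}}

```text
time_s: 17.38
ee_pos: [549.0, -250.6, 250.4]
eef_rot: [-0.0, 0.994, 0.108, -0.0]
ft_force: [-0.4, 0.5, -7.2]
grip_width: 17.4
```

Run:
```python
from h import *
np.set_printoptions(precision=3,suppress=True)
s=manip.get_state()
print(s['time_s'],s['ee_pos'],s['eef_rot'],s['ft_force'],s['torque'],s['grip_width'],abs(s['qvel']).max())
b=snap('side','d7');e=snap('scene','s7');w=snap('wrist','w7')
c=manip.get_calibration('wrist')
g=np.hstack([np.vstack([cv2.resize(b[60:390,130:400],(320,391)),cv2.resize(e[110:270,130:460],(320,155))]),cv2.resize(w,(470,352),) if 0 else cv2.copyMakeBorder(cv2.resize(w[:300,100:480],(470,371)),0,175,0,0,0)])
cv2.imwrite('pics/c7.png',g)
# handle ends expected if level
yaw=np.radians(12.3);tx=np.array([np.cos(yaw),np.sin(yaw),0]);C=np.array([s['ee_pos'][0],s['ee_pos'][1],s['ee_pos'][2]+19])-20.5*tx
cs,cd=manip.get_calibration('scene'),manip.get_calibration('side')
for t in(-113,113):
    for z in (11,): P=C+t*tx+[0,0,z]; print(t,P,'wrist',proj(c,P),'side',proj(cd,P),'scene',proj(cs,P))
```

```text
17.3833 [ 549.003 -250.608  250.442] [-0.     0.994  0.108 -0.   ] [-0.426  0.527 -7.197] [ 0.076  0.027 -0.001] 17.430010368219797 0.003959790152834876
-113 [ 418.567 -279.048  280.442] wrist [273.078 465.539] side [227.834 293.798] scene [149.779 127.513]
113 [ 639.38  -230.903  280.442] wrist [273.559  83.932] side [319.303 256.308] scene [156.354 190.988]
```

View pics/c7.png

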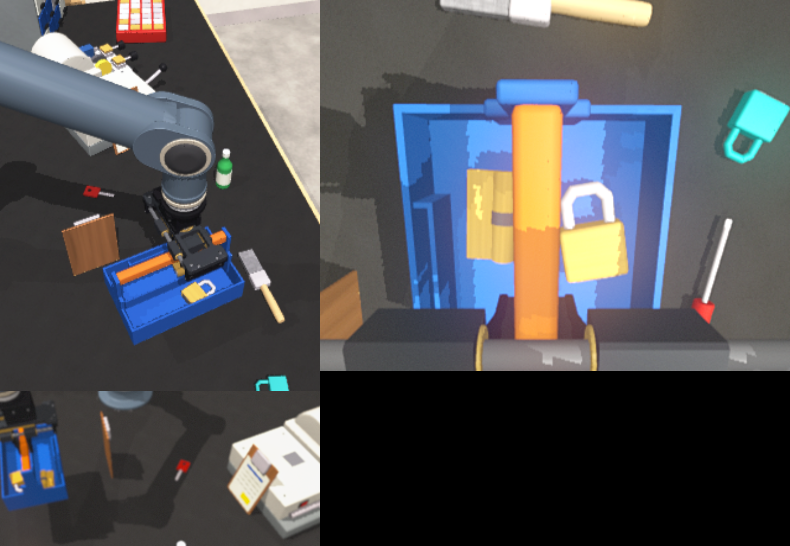

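The tote's bottom is about 150 mm up. The handle's far end shows at wrist row about 85, against 84 predicted for a level tote, so it is level to roughly half a degree. The padlock and cylinder are inside, and the clipboard still leans on the machine. I'll hold briefly to check for creep.

Call:
{"method": "jog_arm", "body": {
  "deltas": [
    {"linear": [0,0,0],"turn": 0,"fingers": 1},
    {"linear": [0,0,0],"turn": 0,"fingers": 1},
    {"linear": [0,0,0],"turn": 0,"fingers": 1},
    {"linear": [0,0,0],"turn": 0,"fingers": 1},
    {"linear": [0,0,0],"turn": 0,"fingers": 1},
    {"linear": [0,0,0],"turn": 0,"fingers": 1},
    {"linear": [0,0,0],"turn": 0,"fingers": 1},
    {"linear": [0,0,0],"turn": 0,"fingers": 1},
    {"linear": [0,0,0],"turn": 0,"fingers": 1},
    {"linear": [0,0,0],"turn": 0,"fingers": 1}
  ]
}}

```text
time_s: 18.37
ee_pos: [549.1, -250.6, 250.8]
eef_rot: [0.0, 0.994, 0.108, 0.0]
ft_force: [0.3, -0.1, -7.3]
grip_width: 17.4
```

Run:
```python
from h import *
w=snap('wrist','w8');o=cv2.imread('pics/w7.png');s=manip.get_state()
d=cv2.absdiff(w,o).max(2); print(s['ee_pos'],s['ft_force'],'mean diff',d[:240].mean(),'changed px',int((d[:240]>60).sum()))
sc=snap('scene','s8'); d2=cv2.absdiff(sc,cv2.imread('pics/s5.png')).max(2)[100:260,360:520]; print('clipboard/machine changed px',int((d2>60).sum()))
manip.hand_in()
```

```text
[ 549.08881941 -250.69532834  250.78275338] [ 0.54467369  0.22273192 -6.83413206] mean diff 3.026175595238095 changed px 0
clipboard/machine changed px 0
the job is handed in; nothing more can be done
```

I moved the order clipboard from the tote to the machine's free end. It leans there on its own, clip end up and paper facing out, and I've let go of it. The arm is now holding the tote by its orange handle, gripped over the estimated balance point, and I handed the job in at about 18 s.

Last checks before handing in:
- **Height:** the tote's underside is about 150 mm above the bench, judged from how far the arm rose after gripping.
- **Level:** the handle end appears about one pixel from where a level tote would put it, or roughly 0.5 degrees. The wrist moment was under 0.1 N·m with about 7 N of load.
- **Steady:** after a one-second hold, the wrist pictures showed no change in the tote or its contents. The padlock and cylinder are still in their bays.
- **Clipboard:** the pictures of the clipboard and machine did not change between letting go and handing in.
- **Other items:** I didn't touch the brush, screwdriver, oil bottle, car key or look-alikes, and none looks moved in the pictures.

One measurement disagreed. The scene and side cameras placed the machine's end about 3 mm apart, so I used the wrist camera to settle it before placing the clipboard. No check failed.

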